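Turn the lidded wooden box over in the cradle and stack it bottom-up

TASK

Turn the lidded wooden box over by cranking its cradle half a turn, so that it lies bottom up with its loose lid still on. Then take it, lid and all, by the rim of the lid, draw it out of the cradle and set it, still bottom up, squarely on top of the like box that already lies bottom up on the bench (lid underneath, not the one standing lid up), and let go.

Things in the scene. Friction and masses are not known exactly. Their poses are not given: they have to be found in the camera images.
- box_base: Tray of the lidded wooden box in the cradle, 52 x 130 x 30 mm (own x, y, z), 0.13 kg. Origin: centre of its underside; z towards the lid: up at the start, down at the end; y along its length. Closed with its lid the box is 62 x 140 x 35 mm. 78 mm of its length sit in the cradle's sleeve (1 to 2 mm play), 62 mm stand out of the mouth, away from the handle. It comes out only straight along its length.
- box_lid: Its loose lid, 62 x 140 x 17 mm: 5 mm plate with a skirt 12 mm deep, 4 mm thick, 1 mm play round the base. Origin: centre of the skirt's open rim; z to the flat face 17 mm away; y along its length. Closed, it lies 18 mm from the base's origin along z. Upside down, the skirt is the lowest 17 mm and the widest part: gripped by its long sides it carries the base too; the base alone leaves it behind.
- turned_box: Like box, loose on the bench, already bottom up, 0.35 kg: lid 62 x 140 mm in the lowest 17 mm, above it the narrower base, 52 x 130 mm, its flat underside on top, 35 mm over the bench. Origin: centre of the face on the bench; z up; y along its length. A third, unlisted box of the same shape lies lid up nearby (wide dark skirt at the top).
- handle (a point): Middle of the crank handle, a level black bar 14 mm thick, 62 mm long. y axis along the bar, parallel to the turning axis, away from the box. The turning axis lies 65 mm away along the point's own +x, 100 mm above the bench, through the middle of the sleeve. At the start x points away from the robot, z up. The bar does not spin in its arm. The box's middle is 147 mm away along -y, the mouth 155 mm.
- cradle (a joint): Turn of the cradle, an aluminium sleeve 76 mm wide, 46 mm high, 84 mm long on a wooden post, open at the end away from the handle. 0 at the start: handle level with the axis, on the robot's side; pi: handle level on the far side, box bottom up. Stops at both; grows as the handle goes up and over the top. Friction, about 2 N at the handle, keeps it where it is left.
Mind the look-alikes: they are no part of the job. What is shaped like the part that bears handle but purple is not meant. What is shaped like the box_lid but white is not meant.

How it is judged:
On the way:
1. the closed box lies bottom up (within 10 degrees), lid underneath, while still up in the cradle (angle between each of box_base, box_lid's own z axis and vertical above 2.967 rad and height (world z) of box_base above 0.105 m and horizontal distance between box_base and handle below 0.19 m), for 0.2 s.
At the end, for the whole second after the job is handed in: The box rests still on the box that was already bottom up: upside down within 10 degrees, lid on and underneath, its centre within 18 mm of the lower box's and its length along the lower box's within 11 degrees (either way round); the lower box lies flat on the bench (angle between each of box_base, box_lid's own z axis and vertical above 2.967 rad and horizontal distance between box_lid and turned_box below 0.018 m and angle between the y axis of box_lid and the y axis of turned_box, either way round below 0.2 rad and z of box_lid in the frame of turned_box between 0.047 and 0.057 m and distance between box_base and box_lid below 0.024 m and height (world z) of turned_box below 0.006 m and angle between turned_box's own z axis and vertical below 0.1 rad and linear speed of each of box_base, box_lid below 0.03 m/s); the robot touches nothing.
It fails at once if the lid comes more than about 8 mm out of place on the base (distance between box_base and box_lid above 0.027 m).
It also fails if it takes over 54 s, if anything falls off the work surface, if the arm or the gripper's body presses on something with over 40 N, if the wrist force passes 120 N, or if a joint passes its speed limit or range.

ROBOT

A 6-joint arm with a two-finger parallel gripper is mounted at the origin on the work surface. World frame = base frame: x ahead of the robot, y to its left, z up, the work surface at z = 0. Lengths are in m, angles in rad, forces in N, time in s.
With the tool pointing down it reaches from about 0.375 to 0.9 m from the base axis. Payload 3.1 kg.
Tool frame: the origin (TCP) lies between the finger pads; the fingertips stand 8 mm ahead of it and the grasp point (between the pads) lies 11 mm behind it; z points along the fingers, y is the line along which they close (so a half turn about z gives the same grasp; the last joint's range is limited). The gripper opens to 87 mm and grips with 3 to 60 N. Pads are 19 mm wide; open, the fingers measure 117 mm over their backs; the gripper's body (75 mm by 190 mm) begins 51 mm behind the grasp point.
Start: joints at [-1.373, 0.527, 1.433, -0, 1.181, -0.178], TCP at [0.229, -0.581, 0.231] pointing down, gripper open.
Joint ranges: [-3.08, 3.08], [-0.75, 2.2], [0.22, 2.44], [-1.43, 4.57], [0, 2.65], [-2.85, 2.85]. Speed limits (rad/s): [2.79, 2.79, 3.14, 3.14, 3.14, 3.14].

INTERFACE

Orientations are given as a unit quaternion [x, y, z, w].
In Python, from rig import robot, vision, job gives the robot as it stands.
- The arm moves only by the shell command python3 -m handwheel 'ROWS' [OPENING] [FORCE]. ROWS is JSON, a list of rows, each a list of 4 numbers: the shift along the tool's x, y, z as a fraction of full scale, then the turn about the tool's z as a fraction of full scale. A call has 1 to 20 rows; each row is the pose to reach, as a shift and turn from the pose commanded when the call began, along the tool's axes at that moment, turning the shorter way round; what a row does not reach only later rows make up. Full scale, the value 1, is 300 mm for a shift and 2 pi rad for a turn. A row lasts 1/12 s, in which the tool goes at most 41.7 mm and 7.16 degrees, less where a joint would pass 70% of its speed; a pose out of reach is approached as far as the arm can. A call with a number of a shift or a turn outside -1 to 1 is refused whole. A call with a gripper value outside its range is refused whole. OPENING is the opening in per cent of the stroke, from 0 (shut) to 100 (fully open), set as the call begins (- or left out, the last holds). The fingers move at their own pace and stop on an object; FORCE is the grip in N (left out, the last holds). Time passes only in rows, so rows that repeat a pose let the fingers close. It gives the time, the measured TCP pose, the force, the opening and the grip force at its end, in the units of the state.
- robot.get_obs(): the state, without advancing time (a new reading comes with each control period).
- vision.camera(name): name is "scene" or "top"; returns a dict with "frame" (400x640x3 uint8, red, green, blue), "K" (3x3 intrinsics, pixels), "k1" (the pictures are not rectified: a ray, as slopes to the right and down, at radius r is drawn at 1 + k1 r^2 times it, then the intrinsics apply), "cam_to_world" (4x4, takes a point from camera to world coordinates). Camera axes: x right, y down, z forward; pixel columns grow to the right and rows downward; lengths in m; the calibration is good to about 2 mm. A picture is of the moment at which its call begins. There is no depth.
- job.hand_in(): hands the job in; it is judged then, once.
Trained networks look in the newest picture that a camera, given by its name, has taken for a name from the list of things; names that differ only in an ending like _2 or _b are one class to them, and where a whole thing is asked for, a point or a joint stands for the part that bears it (a point fixed in the world has none). Each returns a list of dicts, best first, with "conf" (0 to 1); they miss things now and then, are a little off and sometimes report something else, mostly with a low value. They report only what shows in the picture. A call takes as long as a camera call. They do not tell look-alikes from the thing itself.
- vision.look_for(camera, label): "point" ([row, column] in pixels, amid what is visible of it).
- vision.outline_of(camera, label): "mask" (400x640 bool, what is visible of it) and "point" ([row, column] in pixels, amid what is visible of it).
The state is a dict: "time": time; "q": joint angles; "joint_velocities": joint speeds; "joint_torque": joint torques, N m; "position": TCP position; "tool_rot": TCP orientation; "ft_force": force on the tool from outside, world axes, zero at the start; "moment": the same for the moment, N m; "grip_width": finger opening in m; "grip_force": force on a finger pad.
Only numpy, scipy, OpenCV 4.12 (cv2) and the standard library are available. Lean on these libraries where they do the work, as an engineer would, in place of code of your own. Each camera call takes 0.05 s, during which the arm holds its last target. There are 200 camera calls.

## Working session

There is one attempt and no reset: what is moved stays moved. The work goes in short steps, Python scripts to look and compute and a shell command to move; the robot and the scene stay as the last step left them, time stands still between calls to the robot, and variables do not carry over. Pictures are saved under pics/ and viewed, at most 13 in all, crops included, and the job is handed in when it is done.

```bash
ls; mkdir -p pics
cat > h.py <<'E'
import numpy as np, cv2
from rig import robot, vision, job
def ray(c,row,col):
    K=c["K"]; d=np.array([(col-K[0,2])/K[0,0],(row-K[1,2])/K[1,1]]); u=d.copy()
    for _ in range(20): u=d/(1+c["k1"]*(u@u))
    T=c["cam_to_world"]; return T[:3,3],T[:3,:3]@np.array([u[0],u[1],1.])
def at_z(c,row,col,z):
    o,d=ray(c,row,col); return o+d*(z-o[2])/d[2]
def proj(c,p):
    T=c["cam_to_world"]; q=T[:3,:3].T@(np.array(p)-T[:3,3]); u=q[:2]/q[2]; u=u*(1+c["k1"]*(u@u)); K=c["K"]
    return np.array([K[1,1]*u[1]+K[1,2],K[0,0]*u[0]+K[0,2]])
E
python3 - <<'E'
from h import *
np.set_printoptions(precision=3,suppress=True)
o=robot.get_obs(); print(o["position"],o["tool_rot"],o["time"])
for n in ("scene","top"):
    c=vision.camera(n); cv2.imwrite(f"pics/{n}0.png",c["frame"][...,::-1])
    print(n,c["cam_to_world"],c["K"][0,0],c["k1"])
    for l in ("box_base","box_lid","turned_box","handle","cradle"):
        print(l,[(np.round(r["point"]),round(r["conf"],2)) for r in vision.look_for(n,l)])
E
```

```text
pics
[ 0.229 -0.581  0.23 ] [ 0.982  0.187 -0.    -0.001] 0.0
scene [[-0.126  0.583 -0.803  1.133]
 [ 0.992  0.059 -0.113  0.154]
 [-0.019 -0.81  -0.586  0.572]
 [ 0.     0.     0.     1.   ]] 399.5010511158189 0.012780833400392334
box_base [(array([216., 309.]), 0.64)]
box_lid [(array([249., 456.]), 0.77), (array([198., 304.]), 0.56)]
turned_box [(array([212., 191.]), 0.98), (array([199., 305.]), 0.18)]
handle [(array([202., 347.]), 0.83), (array([148., 419.]), 0.77)]
cradle [(array([202., 351.]), 0.72), (array([151., 421.]), 0.64)]
top [[ 0.017 -0.986  0.167  0.288]
 [-1.    -0.018 -0.007  0.062]
 [ 0.01  -0.166 -0.986  0.953]
 [ 0.     0.     0.     1.   ]] 383.4734468069959 -0.0578609504177265
box_base []
box_lid [(array([186., 211.]), 0.68), (array([175., 328.]), 0.61)]
turned_box [(array([206., 441.]), 0.93)]
handle [(array([274., 218.]), 0.87), (array([176., 290.]), 0.66)]
cradle [(array([276., 216.]), 0.92), (array([178., 293.]), 0.78)]
```

View pics/scene0.png

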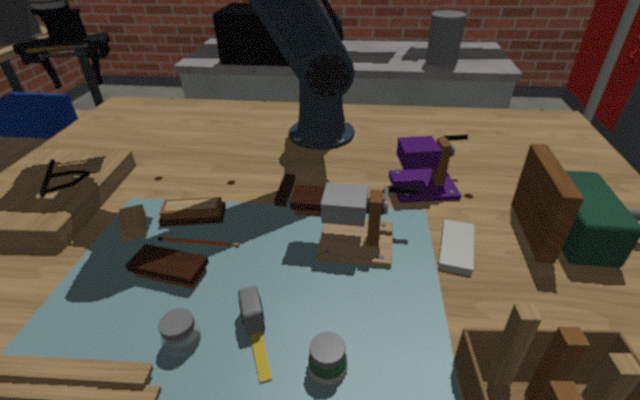

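View pics/top0.png

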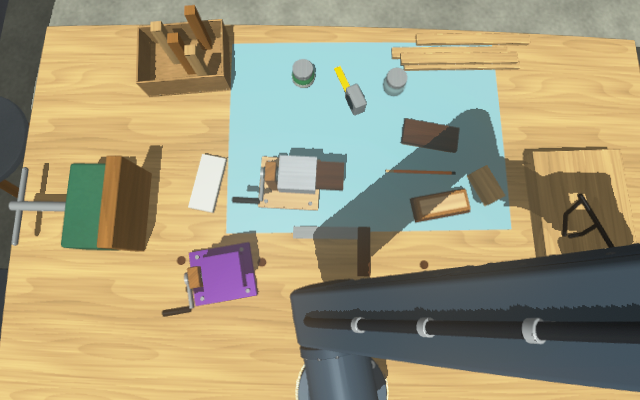

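The scene view shows the cradle at about (200,350), with its box sticking out to the left at (200,305). The purple look-alike is at (170,425). The bottom-up box (light top, dark rim) is at (212,191), and the lid-up one is at (265,167). In the top view the handle bar is at (200,245), the sleeve at (173,297), the turned box at (204,440) and a dark, unidentified object at (252,364).

Run:
```python
from h import *
np.set_printoptions(precision=3,suppress=True)
c=vision.camera("top"); s=vision.camera("scene")
a=cv2.resize(c["frame"][120:290,220:490],None,fx=2.9,fy=2.9,interpolation=cv2.INTER_CUBIC)[:, :783]
b=cv2.resize(s["frame"][160:290,120:440],None,fx=2.447,fy=2.447,interpolation=cv2.INTER_CUBIC)[:290,:783]
a=cv2.resize(a,(783,490)); 
cv2.imwrite("pics/cropt.png",a[...,::-1]); cv2.imwrite("pics/crops.png",b[...,::-1])
print(a.shape,b.shape)
for n,cam in (("top",c),("scene",s)):
  for r in vision.outline_of(n,"turned_box"):
    m=r["mask"]; rc=cv2.minAreaRect(np.argwhere(m)[:,::-1].astype(np.float32)); bp=cv2.boxPoints(rc)
    print(n,r["conf"],m.sum(),bp.round(1).tolist()); print(np.array([at_z(cam,p[1],p[0],.02) for p in bp]), at_z(cam,*r["point"],.025))
for rr,cc,z in ((200,245,.1),(252,364,0),(231,320,0)): print(at_z(c,rr,cc,z))
```

```text
(490, 783, 3) (290, 783, 3)
top 0.63 1406 [[409.29998779296875, 198.1999969482422], [466.29998779296875, 187.10000610351562], [471.1000061035156, 211.39999389648438], [414.0, 222.5]]
[[ 0.462 -0.165  0.02 ]
 [ 0.493 -0.311  0.02 ]
 [ 0.432 -0.32   0.02 ]
 [ 0.401 -0.176  0.02 ]] [ 0.443 -0.239  0.025]
scene 0.7 1689 [[156.8000030517578, 199.1999969482422], [224.60000610351562, 195.8000030517578], [225.89999389648438, 222.89999389648438], [158.1999969482422, 226.3000030517578]]
[[ 0.419 -0.342  0.02 ]
 [ 0.389 -0.185  0.02 ]
 [ 0.488 -0.149  0.02 ]
 [ 0.515 -0.293  0.02 ]] [ 0.465 -0.241  0.025]
[0.436 0.227 0.1  ]
[ 0.328 -0.054  0.   ]
[0.379 0.055 0.   ]
```

View pics/cropt.png

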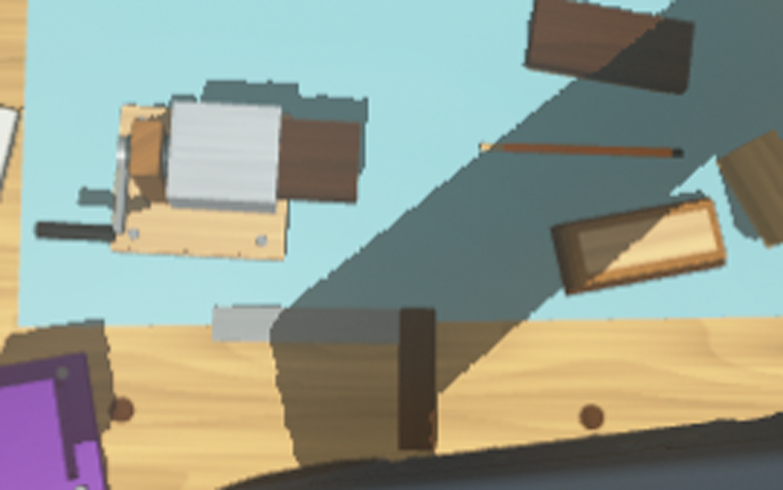

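View pics/crops.png

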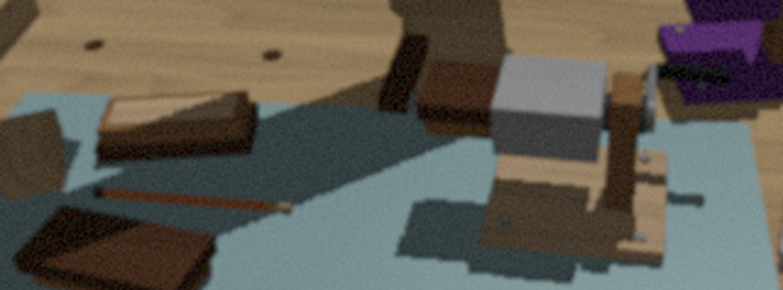

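The crops show an upright dark board near top crop (418,308–450) and scene crop (400,75). It stands between the robot and the box mouth, so its height needs to be found.

Run:
```python
from h import *
np.set_printoptions(precision=3,suppress=True)
c=vision.camera("top"); s=vision.camera("scene")
T=lambda x,y:(120+y/2.882,220+x/2.9)
S=lambda x,y:(160+y/2.447,120+x/2.447)
def A(l,z,cam=c,F=T): print(np.array([at_z(cam,*F(*p),z) for p in l]))
print("handle");A([(36,230),(115,233)],.107)
print("box");P=[(283,118),(361,123),(357,203),(279,200)];A(P,.1175)
print("sleeve");A([(172,100),(283,103),(279,205),(167,200)],.123)
print("turned under");U=[(578,234),(718,207),(725,243),(586,275)];A(U,.035)
print("turned scene under");A([(108,100),(249,95),(250,122),(100,128)],.035,s,S)
print("board by z")
for z in (0,.05,.1,.15,.2):
  print(z); A([(400,308),(436,308),(436,450),(400,450)],z); A([(405,36),(428,38),(383,108),(408,110)],z,s,S)
```

```text
handle
[[0.435 0.254 0.107]
 [0.434 0.192 0.107]]
box
[[0.525 0.064 0.118]
 [0.523 0.004 0.118]
 [0.459 0.006 0.118]
 [0.46  0.066 0.118]]
sleeve
[[0.537 0.15  0.123]
 [0.536 0.064 0.123]
 [0.455 0.066 0.123]
 [0.457 0.151 0.123]]
turned under
[[ 0.452 -0.186  0.035]
 [ 0.478 -0.307  0.035]
 [ 0.447 -0.312  0.035]
 [ 0.417 -0.192  0.035]]
turned scene under
[[ 0.443 -0.309  0.035]
 [ 0.422 -0.179  0.035]
 [ 0.462 -0.164  0.035]
 [ 0.485 -0.297  0.035]]
board by z
0
[[ 0.391 -0.039  0.   ]
 [ 0.391 -0.07   0.   ]
 [ 0.27  -0.07   0.   ]
 [ 0.269 -0.04   0.   ]]
[[ 0.251 -0.066  0.   ]
 [ 0.253 -0.04   0.   ]
 [ 0.383 -0.061  0.   ]
 [ 0.384 -0.036  0.   ]]
0.05
[[ 0.385 -0.034  0.05 ]
 [ 0.386 -0.063  0.05 ]
 [ 0.271 -0.063  0.05 ]
 [ 0.27  -0.034  0.05 ]]
[[ 0.328 -0.047  0.05 ]
 [ 0.33  -0.023  0.05 ]
 [ 0.449 -0.042  0.05 ]
 [ 0.449 -0.02   0.05 ]]
0.1
[[ 0.38  -0.029  0.1  ]
 [ 0.38  -0.056  0.1  ]
 [ 0.272 -0.056  0.1  ]
 [ 0.271 -0.029  0.1  ]]
[[ 0.405 -0.027  0.1  ]
 [ 0.407 -0.006  0.1  ]
 [ 0.514 -0.024  0.1  ]
 [ 0.515 -0.003  0.1  ]]
0.15
[[ 0.374 -0.023  0.15 ]
 [ 0.375 -0.05   0.15 ]
 [ 0.273 -0.049  0.15 ]
 [ 0.272 -0.024  0.15 ]]
[[ 0.482 -0.008  0.15 ]
 [ 0.484  0.011  0.15 ]
 [ 0.58  -0.005  0.15 ]
 [ 0.58   0.014  0.15 ]]
0.2
[[ 0.369 -0.018  0.2  ]
 [ 0.37  -0.043  0.2  ]
 [ 0.274 -0.042  0.2  ]
 [ 0.273 -0.018  0.2  ]]
[[0.56  0.011 0.2  ]
 [0.561 0.028 0.2  ]
 [0.645 0.014 0.2  ]
 [0.646 0.03  0.2  ]]
```

The board and the grey strip fit z≈0, so together they are a flat carpenter's square and not an obstacle. Estimates: handle (0.435, 0.223, 0.10), axis x≈0.498, turned box centre about (0.45, -0.245). Next I plan the approach.

```bash
cat > plan.py <<'E'
from h import *
from scipy.spatial.transform import Rotation as R
def plan(wps, start=None):
    """wps: (x,y,z,yaw of tool x); prints rows from the present pose (tool down)"""
    o=robot.get_obs(); p=np.array(o["position"]); M=R.from_quat(o["tool_rot"]).as_matrix(); y0=np.arctan2(M[1,0],M[0,0])
    print("now",p.round(4),"yaw",round(y0,3),"tilt",M[2].round(3),"t",round(o["time"],2),"w",round(o["grip_width"],4))
    for w in wps:
        d=M.T@(np.array(w[:3])-p); t=-(w[3]-y0); t=(t+np.pi)%(2*np.pi)-np.pi
        print(np.append(d/.3,t/(2*np.pi)).round(4).tolist())
E
python3 - <<'E'
from plan import *
plan([(.40,-.38,.25,.9),(.44,-.30,.25,1.3)])
E
```

```text
now [ 0.2294 -0.5814  0.2306] yaw 0.376 tilt [-0.  0. -1.] t 0.9 w 0.0873
[0.7754, -0.4157, -0.0648, -0.0834]
[0.9973, -0.6149, -0.0648, -0.1471]
```

```bash
P='[0.7754,-0.4157,-0.0648,-0.0834]'; python3 -m handwheel '[[0.775,-0.416,-0.065,-0.083],[0.775,-0.416,-0.065,-0.083],[0.775,-0.416,-0.065,-0.083],[0.775,-0.416,-0.065,-0.083],[0.775,-0.416,-0.065,-0.083],[0.775,-0.416,-0.065,-0.083],[0.997,-0.615,-0.065,-0.147],[0.997,-0.615,-0.065,-0.147],[0.997,-0.615,-0.065,-0.147],[0.997,-0.615,-0.065,-0.147],[0.997,-0.615,-0.065,-0.147]]' 100
python3 - <<'E'
from plan import *
plan([(.47,-.03,.25,1.555)])
E
```

```text
time: 1.82
position: [0.4407, -0.2984, 0.2503]
tool_rot: [0.795, 0.606, -0.0, 0.0]
ft_force: [0.2, -0.2, -0.3]
grip_width: 0.0869
grip_force: 0.0
now [ 0.4407 -0.2984  0.2503] yaw 1.303 tilt [-0.  0. -1.] t 1.82 w 0.0869
[0.8885, -0.1423, 0.0007, -0.0401]
```

```bash
python3 -m handwheel '[[0.889,-0.142,0,-0.040],[0.889,-0.142,0,-0.040],[0.889,-0.142,0,-0.040],[0.889,-0.142,0,-0.040],[0.889,-0.142,0,-0.040],[0.889,-0.142,0,-0.040],[0.889,-0.142,0,-0.040],[0.889,-0.142,0,-0.040]]'
python3 - <<'E'
from plan import *
plan([(.435,.235,.22,1.555)])
c=vision.camera("top"); s=vision.camera("scene")
for n,cam in (("top",c),("scene",s)):
  for r in vision.outline_of(n,"handle"): print(n,r["conf"],r["point"],r["mask"].sum())
g=cv2.resize(c["frame"][140:230,220:360],None,fx=5,fy=5,interpolation=cv2.INTER_CUBIC)
cv2.imwrite("pics/h1.png",g[...,::-1])
E
```

```text
time: 2.48
position: [0.4701, -0.0285, 0.2502]
tool_rot: [0.713, 0.701, 0.0, -0.0]
ft_force: [-0.5, 0.2, 0.4]
grip_width: 0.0875
grip_force: 0.0
now [ 0.4701 -0.0285  0.2502] yaw 1.553 tilt [ 0.001 -0.    -1.   ] t 2.48 w 0.0875
[0.8761, -0.1323, 0.1018, -0.0003]
top 0.92 [176.1, 291.4] 1678
top 0.91 [272.8, 215.9] 1947
scene 0.71 [150.3, 418.9] 1341
```

View pics/h1.png

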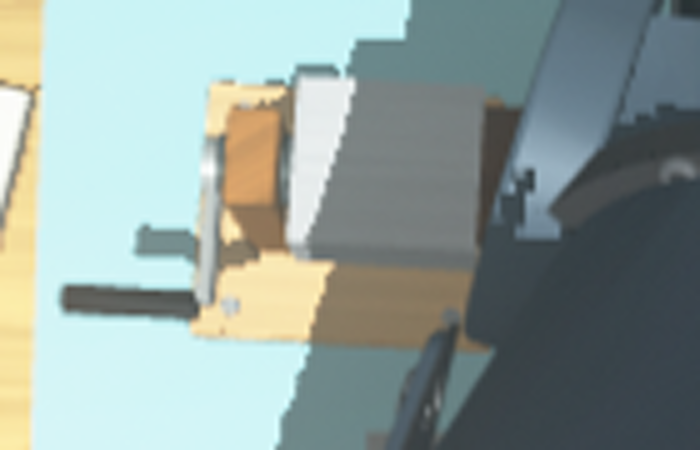

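The picture shows the handle bar from crop (62,298) to (195,303), i.e. top pixel (200,246), as estimated. Its crank arm is at the inner end (208,240).

```bash
python3 -m handwheel '[[0.877,-0.132,0.1,0],[0.877,-0.132,0.1,0],[0.877,-0.132,0.1,0],[0.877,-0.132,0.1,0],[0.877,-0.132,0.1,0],[0.877,-0.132,0.1,0],[0.877,-0.132,0.1,0],[0.877,-0.132,0.1,0]]'
python3 - <<'E'
from plan import *
plan([(.435,.235,.089,1.555)])
c=vision.camera("scene"); print(proj(c,(.435,.223,.1)))
b=cv2.resize(c["frame"][100:280,260:460],None,fx=3.2,fy=3.2,interpolation=cv2.INTER_CUBIC); cv2.imwrite("pics/h2.png",b[...,::-1])
E
```

```text
time: 3.35
position: [0.4362, 0.2341, 0.2195]
tool_rot: [0.714, 0.701, 0.0, -0.0]
ft_force: [0.4, -0.5, 0.2]
grip_width: 0.0874
grip_force: 0.0
now [0.4362 0.2341 0.2195] yaw 1.553 tilt [ 0.001 -0.    -1.   ] t 3.35 w 0.0874
[0.0027, -0.0039, 0.4351, -0.0004]
[188.65929061 401.25871161]
```

View pics/h2.png

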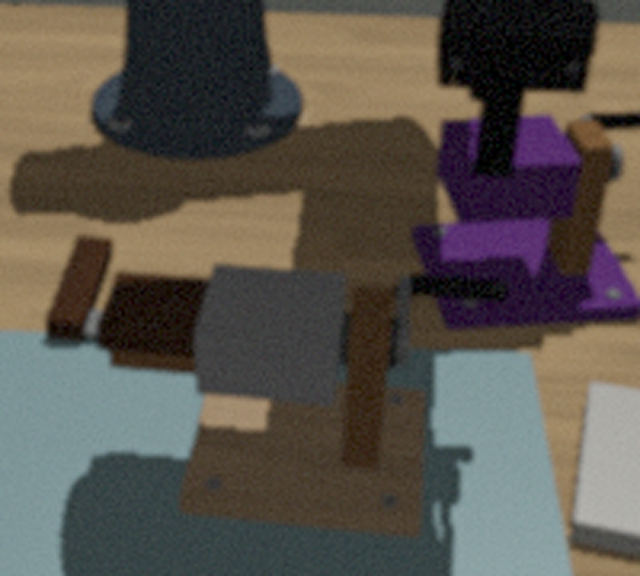

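The handle shows at scene crop (458,288), i.e. pixel (190,403) against a predicted (189,401), so the position holds. Now I descend and grip.

```bash
python3 -m handwheel '[[0.003,-0.004,0.2,0],[0.003,-0.004,0.4,0],[0.003,-0.004,0.435,0],[0.003,-0.004,0.435,0],[0.003,-0.004,0.435,0]]' && python3 -m handwheel '[[0,0,0,0],[0,0,0,0],[0,0,0,0],[0,0,0,0],[0,0,0,0],[0,0,0,0],[0,0,0,0],[0,0,0,0],[0,0,0,0],[0,0,0,0]]' 0 10
```

```text
time: 3.82
position: [0.4338, 0.2307, 0.0874]
tool_rot: [0.715, 0.699, -0.003, -0.002]
ft_force: [0.2, -0.4, 1.4]
grip_width: 0.0871
grip_force: 0.0
time: 4.65
position: [0.4348, 0.2332, 0.0895]
tool_rot: [0.714, 0.7, -0.0, -0.0]
ft_force: [-0.4, -0.0, -0.3]
grip_width: 0.0283
grip_force: 0.0
```

```bash
python3 -m handwheel '[[0,0,0,0],[0,0,0,0],[0,0,0,0],[0,0,0,0],[0,0,0,0],[0,0,0,0]]' 0 10
python3 - <<'E'
from plan import *
o=robot.get_obs(); p=o["position"]; cx=.4995
plan([(p[0]+.065*(1-np.cos(a)),p[1],p[2]+.065*np.sin(a),1.553) for a in np.radians(np.arange(10,190,10))])
E
```

```text
time: 5.15
position: [0.4365, 0.2333, 0.0897]
tool_rot: [0.714, 0.7, 0.001, 0.001]
ft_force: [5.0, -1.7, -2.8]
grip_width: 0.0135
grip_force: 10.0
now [0.4365 0.2333 0.0897] yaw 1.551 tilt [ 0.001  0.003 -1.   ] t 5.15 w 0.0135
[0.0001, 0.0034, -0.0376, -0.0004]
[0.0003, 0.0133, -0.0741, -0.0004]
[0.0006, 0.0293, -0.1082, -0.0004]
[0.0011, 0.0511, -0.1391, -0.0004]
[0.0017, 0.0779, -0.1657, -0.0004]
[0.0023, 0.1089, -0.1873, -0.0004]
[0.003, 0.1431, -0.2032, -0.0004]
[0.0037, 0.1796, -0.2128, -0.0004]
[0.0045, 0.2173, -0.216, -0.0004]
[0.0053, 0.2549, -0.2126, -0.0004]
[0.006, 0.2913, -0.2027, -0.0004]
[0.0067, 0.3255, -0.1867, -0.0004]
[0.0073, 0.3564, -0.1649, -0.0004]
[0.0078, 0.383, -0.1381, -0.0004]
[0.0082, 0.4045, -0.1071, -0.0004]
[0.0085, 0.4204, -0.0728, -0.0004]
[0.0087, 0.4301, -0.0363, -0.0004]
[0.0088, 0.4332, 0.0013, -0.0004]
```

```bash
python3 -m handwheel '[[0,0.001,-0.019,0],[0,0.003,-0.038,0],[0,0.008,-0.056,0],[0,0.013,-0.074,0],[0,0.021,-0.092,0],[0,0.029,-0.108,0],[0,0.040,-0.124,0],[0,0.051,-0.139,0],[0,0.051,-0.139,0]]'
python3 - <<'E'
from plan import *
o=robot.get_obs(); print(o["ft_force"],o["moment"],o["grip_force"],o["joint_velocities"])
E
```

```text
time: 5.9
position: [0.4542, 0.2327, 0.1315]
tool_rot: [0.714, 0.7, 0.003, 0.002]
ft_force: [9.4, -1.9, -8.3]
grip_width: 0.0133
grip_force: 10.0
[ 9.42069248 -1.90024048 -8.26517876] [-0.41594833 -1.53196866 -0.07395981] 9.998737145215273 [ 0.00179332  0.00082364  0.01188821  0.00155142 -0.01845534  0.00125273]
```

```bash
python3 -m handwheel '[[0,0.023,-0.010,0],[0.001,0.037,-0.025,0],[0.001,0.053,-0.037,0],[0.001,0.068,-0.047,0],[0.002,0.085,-0.056,0],[0.002,0.102,-0.063,0],[0.003,0.121,-0.068,0],[0.003,0.139,-0.072,0],[0.003,0.158,-0.074,0],[0.003,0.176,-0.075,0],[0.003,0.195,-0.074,0],[0.004,0.214,-0.072,0],[0.004,0.232,-0.067,0],[0.004,0.250,-0.062,0],[0.004,0.250,-0.062,0]]'
python3 - <<'E'
from plan import *
o=robot.get_obs(); print(o["ft_force"],o["moment"])
E
```

```text
time: 7.15
position: [0.5266, 0.2323, 0.1499]
tool_rot: [0.714, 0.7, 0.001, 0.001]
ft_force: [-1.4, -3.9, 0.9]
grip_width: 0.0137
grip_force: 10.0
[-1.39708631 -3.86910242  0.91627879] [-0.59794219  0.15828841 -0.07797521]
```

```bash
python3 -m handwheel '[[0,0.017,0.007,0],[0,0.034,0.016,0],[0,0.050,0.026,0],[0.001,0.065,0.038,0],[0.001,0.079,0.050,0],[0.001,0.092,0.065,0],[0.001,0.103,0.080,0],[0.002,0.113,0.096,0],[0.002,0.122,0.112,0],[0.002,0.129,0.130,0],[0.002,0.135,0.148,0],[0.002,0.139,0.166,0],[0.002,0.141,0.185,0],[0.002,0.142,0.206,0],[0.002,0.142,0.212,0],[0.002,0.142,0.212,0],[0.002,0.142,0.212,0]]'
python3 - <<'E'
from plan import *
o=robot.get_obs(); print(o["ft_force"],o["moment"])
E
```

```text
time: 8.57
position: [0.5666, 0.233, 0.0863]
tool_rot: [0.714, 0.7, -0.0, -0.001]
ft_force: [-6.7, -0.9, 7.2]
grip_width: 0.0133
grip_force: 9.8
[-6.70421275 -0.85594806  7.15394944] [-0.23967584  0.8734057  -0.05347155]
```

```bash
python3 -m handwheel '[[0,0,0.015,0],[0,0,0.015,0],[0,0,0.015,0]]'; python3 -m handwheel '[[0,0,0,0],[0,0,0,0],[0,0,0,0],[0,0,0,0],[0,0,-0.1,0],[0,0,-0.2,0],[0,0,-0.3,0],[0,0,-0.4,0],[-0.3,-0.1,-0.45,0],[-0.5,-0.2,-0.45,0],[-0.7,-0.3,-0.45,0],[-0.9,-0.3,-0.45,0],[-1,-0.3,-0.45,0],[-1,-0.3,-0.45,0]]' 100
python3 - <<'E'
from plan import *
plan([(.45,-.25,.22,1.5)])
c=vision.camera("scene"); c2=vision.camera("top")
b=cv2.resize(c["frame"][150:290,130:440],None,fx=2.4,fy=2.4,interpolation=cv2.INTER_CUBIC)
t=cv2.resize(c2["frame"][130:230,220:480],(744,286),interpolation=cv2.INTER_CUBIC); cv2.imwrite("pics/u.png",np.vstack([b,np.zeros((4,744,3),np.uint8),t[:260]])[...,::-1]); print(b.shape)
E
```

```text
time: 8.82
position: [0.5666, 0.2333, 0.0819]
tool_rot: [0.714, 0.7, -0.0, -0.001]
ft_force: [-6.0, -0.5, 6.6]
grip_width: 0.0125
grip_force: 9.5
time: 9.98
position: [0.4872, -0.0043, 0.2159]
tool_rot: [0.714, 0.7, 0.001, 0.001]
ft_force: [0.7, -0.6, -0.6]
grip_width: 0.0866
grip_force: 0.0
now [ 0.4872 -0.0043  0.2159] yaw 1.551 tilt [-0.     0.003 -1.   ] t 9.98 w 0.0866
[-0.8212, -0.108, -0.0137, 0.0082]
(336, 744, 3)
```

View pics/u.png

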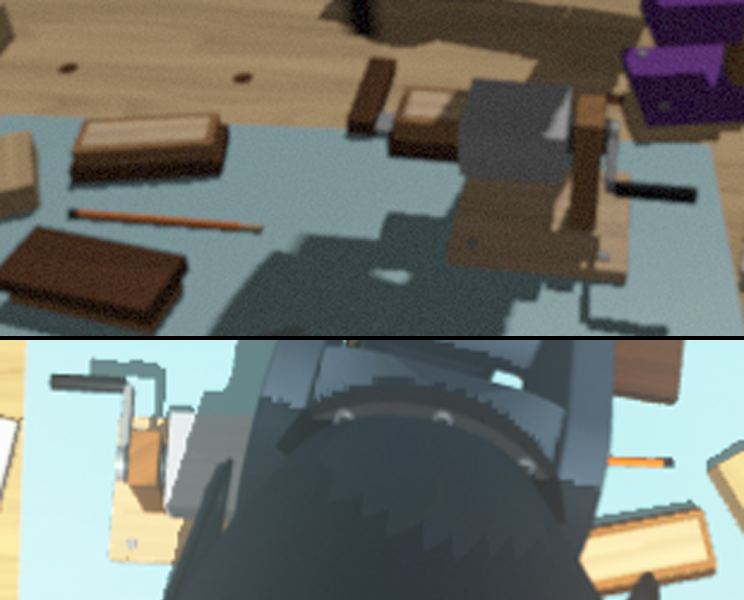

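The picture shows the box bottom up in the sleeve: light underside at crop (430,105), dark lid beneath at (425,145). The handle is on the far side at (655,190). I check the angle and box pose by projection, then refine the turned box by edge fitting.

```bash
cat > fit.py <<'E'
from h import *
from scipy.optimize import least_squares
def rect(x,y,yaw,z,w=.052,l=.130):
    ax=np.array([np.cos(yaw),np.sin(yaw)]); ay=np.array([-ax[1],ax[0]])
    return [np.append(np.array([x,y])+a*w/2*ax+b*l/2*ay,z) for a,b in((-1,-1),(1,-1),(1,1),(-1,1))]
def light(cam,roi):
    """corners of light-wood underside inside roi (r0,r1,c0,c1): biggest blob by redness/brightness"""
    r0,r1,c0,c1=roi; h=cv2.cvtColor(cam["frame"],cv2.COLOR_RGB2HSV)[r0:r1,c0:c1]
    return h
E
python3 - <<'E'
from fit import *
np.set_printoptions(precision=4,suppress=True)
c=vision.camera("scene"); t=vision.camera("top")
print("handle exp",proj(c,(.5665,.223,.1)),"seen",229,403)
S=lambda x,y:(150+y/2.4,130+x/2.4)
for p,z in (((405,88),.1175),((395,122),.1175),((388,156),.0825),((458,128),.1175),((390,130),.0995)): print(p,at_z(c,*S(*p),z))
# turned box: joint fit of silhouettes (hull of lid 0..17mm and base to 35mm) to both masks
ms=[]
for n,cam in (("scene",c),("top",t)):
    for r in vision.outline_of(n,"turned_box"):
        print(n,r["conf"],r["point"],r["mask"].sum())
    r=vision.outline_of(n,"turned_box")
    if r: ms.append((cam,r[0]["mask"]))
def sil(cam,p):
    P=[q for z,w,l in((0,.062,.14),(.017,.062,.14),(.035,.052,.13)) for q in rect(*p,z,w,l)]
    pts=np.array([proj(cam,q)[::-1] for q in P],np.float32); m=np.zeros((1600,2560),np.uint8)
    cv2.fillConvexPoly(m,cv2.convexHull(((pts+.5)*4).astype(np.int32)),1); return cv2.resize(m.astype(np.float32),(640,400),interpolation=cv2.INTER_AREA)
from scipy.optimize import minimize
for use in (ms,ms[:1],ms[1:]):
    f=lambda p: sum(np.abs(sil(cam,p)-m).sum() for cam,m in use)
    r=minimize(f,[.45,-.243,.2],method="Nelder-Mead",options=dict(initial_simplex=[[.45,-.243,.2],[.46,-.243,.2],[.45,-.233,.2],[.45,-.243,.3]]))
    print(r.x,r.fun)
E
```

```text
handle exp [229.5998 403.7239] seen 229 403
(405, 88) [0.4742 0.0151 0.1175]
(395, 122) [0.523  0.0155 0.1175]
(388, 156) [0.5235 0.0076 0.0825]
(458, 128) [0.5259 0.0669 0.1175]
(390, 130) [0.5103 0.0079 0.0995]
scene 0.85 [209.3, 191.5] 1718
top 0.83 [204.8, 446.9] 1057
[ 0.4482 -0.2441  0.2112] 502.5625
[ 0.4478 -0.243   0.1937] 70.0
[ 0.4503 -0.2537  0.2189] 400.5625
```

The handle matches pi and the box axis is at x≈0.499. The turned box fits at (0.448, -0.243) with yaw 0.2 rad. Now I go above the protruding part and down.

Run:
```python
from plan import *
plan([(.499,.050,.16,1.553),(.499,.050,.0795,1.553)])
```

```text
now [ 0.4876 -0.0014  0.2154] yaw 1.553 tilt [ 0.  0. -1.] t 10.38 w 0.0871
[0.1719, 0.035, 0.1847, -0.0]
[0.1719, 0.0349, 0.453, -0.0]
```

```bash
python3 -m handwheel '[[0.1,0.035,0.05,0],[0.172,0.035,0.18,0],[0.172,0.035,0.18,0],[0.172,0.035,0.26,0],[0.172,0.035,0.34,0],[0.172,0.035,0.40,0],[0.172,0.035,0.453,0],[0.172,0.035,0.453,0],[0.172,0.035,0.453,0]]'; python3 -m handwheel '[[0,0,0,0],[0,0,0,0],[0,0,0,0],[0,0,0,0],[0,0,0,0],[0,0,0,0],[0,0,0,0]]' 0 40
```

```text
time: 11.13
position: [0.4984, 0.0494, 0.0793]
tool_rot: [0.714, 0.701, -0.001, -0.001]
ft_force: [-0.1, 0.5, -0.3]
grip_width: 0.0869
grip_force: 0.0
time: 11.72
position: [0.4979, 0.0485, 0.0799]
tool_rot: [0.714, 0.7, -0.001, -0.0]
ft_force: [-2.8, -1.6, 4.0]
grip_width: 0.0615
grip_force: 40.0
```

```bash
python3 -m handwheel '[[-0.015,0,0,0],[-0.04,0,0,0],[-0.065,0,0,0],[-0.09,0,0,0],[-0.115,0,0,0],[-0.14,0,0,0],[-0.14,0,0,0]]' - 50
python3 - <<'E'
from plan import *
o=robot.get_obs(); print(o["ft_force"],o["moment"],o["grip_force"])
E
```

```text
time: 12.3
position: [0.4984, 0.0044, 0.0794]
tool_rot: [0.714, 0.7, -0.0, 0.001]
ft_force: [-1.5, -2.2, 1.1]
grip_width: 0.0617
grip_force: 50.0
[-1.52214634 -2.1824796   1.12159668] [-0.27495556  0.12119994  0.09156146] 49.99987229704857
```

```bash
python3 -m handwheel '[[-0.02,0,0,0],[-0.045,0,0,0],[-0.07,0,0,0],[-0.095,0,0,0],[-0.12,0,0,0],[-0.145,0,0,0],[-0.17,0,0,0],[-0.195,0,0,0],[-0.22,0,0,0],[-0.25,0,0,0],[-0.25,0,0,0],[-0.25,0,0,0]]'
python3 - <<'E'
from plan import *
o=robot.get_obs(); print(o["ft_force"],o["moment"],o["grip_force"])
plan([(.498,-.08,.16,1.553),(.45,-.20,.16,1.77)])
s=vision.camera("scene"); t=vision.camera("top")
b=cv2.resize(s["frame"][110:270,130:440],None,fx=2.4,fy=2.4,interpolation=cv2.INTER_CUBIC); cv2.imwrite("pics/out.png",b[...,::-1])
E
```

```text
time: 13.3
position: [0.4964, -0.0689, 0.0796]
tool_rot: [0.715, 0.7, 0.0, 0.0]
ft_force: [-0.1, 0.7, -1.9]
grip_width: 0.062
grip_force: 50.0
[-0.07980295  0.69943522 -1.88960004] [-0.06950823 -0.09506371  0.0006678 ] 49.999034218490124
now [ 0.4964 -0.0689  0.0796] yaw 1.549 tilt [ 0.  0. -1.] t 13.3 w 0.062
[-0.0367, 0.0061, -0.2681, -0.0006]
[-0.44, -0.1453, -0.2682, -0.0351]
```

View pics/out.png

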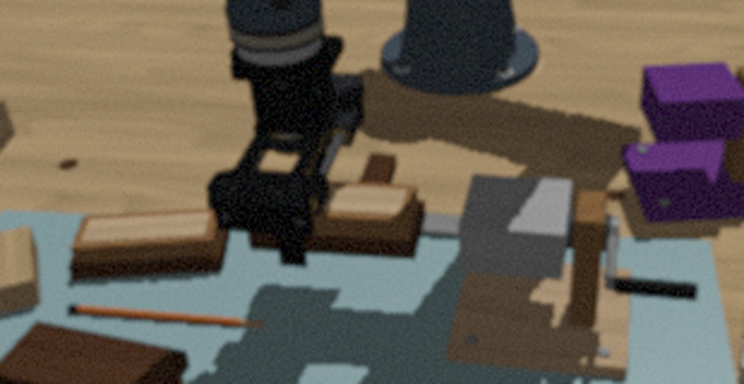

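The box is fully out, level, lid on. The right end of the lid is at crop (418,257) and the left end near (252,245).

```bash
python3 - <<'E'
from h import *
s=vision.camera("scene"); S=lambda x,y:(110+y/2.4,130+x/2.4)
for p,z in (((418,257),.0825),((424,210),.0995),((252,245),.0825),((413,220),.1175)): print(p,at_z(s,*S(*p),z).round(4))
t=vision.camera("top"); print("block corner",at_z(t,178,468,.03).round(3))
E
python3 -m handwheel '[[0,0,-0.1,0],[0,0,-0.2,0],[0,0,-0.27,0],[-0.1,-0.04,-0.27,-0.009],[-0.2,-0.07,-0.27,-0.018],[-0.3,-0.1,-0.27,-0.026],[-0.4,-0.13,-0.27,-0.035],[-0.5,-0.145,-0.27,-0.035],[-0.6,-0.145,-0.27,-0.035],[-0.667,-0.145,-0.27,-0.035],[-0.667,-0.145,-0.27,-0.035],[-0.667,-0.145,-0.27,-0.035]]'
python3 - <<'E'
from plan import *
plan([(.4533,-.269,.06,1.771),(.4533,-.269,.034,1.771)])
s=vision.camera("scene")
cv2.imwrite("pics/abv.png",cv2.resize(s["frame"][110:270,100:340],None,fx=3,fy=3,interpolation=cv2.INTER_CUBIC)[...,::-1])
E
```

```text
(418, 257) [0.5275 0.0334 0.0825]
(424, 210) [0.4851 0.0323 0.0995]
(252, 245) [ 0.5259 -0.1077  0.0825]
(413, 220) [0.5242 0.0303 0.1175]
block corner [ 0.515 -0.312  0.03 ]
time: 14.5
position: [0.4487, -0.268, 0.1604]
tool_rot: [0.634, 0.774, 0.0, -0.0]
ft_force: [0.2, 1.1, -2.1]
grip_width: 0.0616
grip_force: 50.0
now [ 0.4487 -0.268   0.1604] yaw 1.769 tilt [ 0.  0. -1.] t 14.5 w 0.0616
[-0.0063, 0.0144, 0.3347, -0.0003]
[-0.0064, 0.0144, 0.4214, -0.0003]
```

View pics/abv.png

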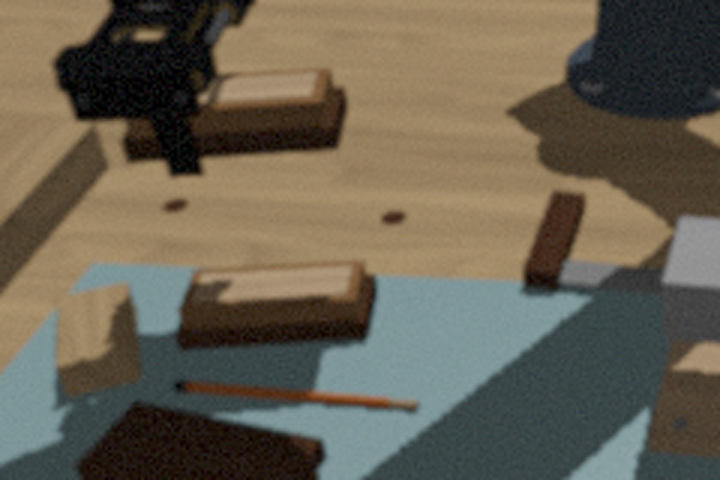

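The held box sits parallel above the turned box (held lid from crop (125,150) to (345,140), lower box from (180,345) to (375,330)). Now I lower it.

```bash
python3 -m handwheel '[[-0.015,0.014,0.1,0],[-0.015,0.014,0.2,0],[-0.015,0.014,0.3,0],[-0.015,0.014,0.36,0],[-0.015,0.014,0.39,0],[-0.015,0.014,0.405,0],[-0.015,0.014,0.412,0],[-0.015,0.014,0.412,0],[-0.015,0.014,0.412,0]]'; python3 -m handwheel '[[0,0,0.006,0],[0,0,0.006,0],[0,0,0.006,0]]';python3 -m handwheel '[[0,0,0.004,0],[0,0,0.007,0],[0,0,0.007,0]]'
```

```text
time: 15.3
position: [0.4546, -0.2714, 0.038]
tool_rot: [0.633, 0.774, -0.0, 0.001]
ft_force: [-0.0, 0.1, -1.0]
grip_width: 0.0616
grip_force: 50.0
time: 15.55
position: [0.4541, -0.2714, 0.0358]
tool_rot: [0.633, 0.774, -0.0, 0.001]
ft_force: [0.5, -0.4, -1.6]
grip_width: 0.0615
grip_force: 50.0
time: 15.8
position: [0.4541, -0.2714, 0.0342]
tool_rot: [0.633, 0.774, -0.0, 0.001]
ft_force: [0.0, 0.8, 7.6]
grip_width: 0.0615
grip_force: 50.0
```

```bash
python3 -m handwheel '[[0,0,0,0],[0,0,0,0],[0,0,0,0],[0,0,0,0],[0,0,0,0],[0,0,0,0]]' 100; python3 -m handwheel '[[0,0,-0.05,0],[0,0,-0.15,0],[0,0,-0.25,0],[0,0,-0.35,0],[0,0,-0.5,0],[0.1,-0.1,-0.5,0],[0.3,-0.1,-0.5,0],[0.5,-0.1,-0.5,0],[0.7,-0.1,-0.5,0],[0.8,-0.1,-0.5,0],[0.8,-0.1,-0.5,0]]'
python3 - <<'E'
from h import *
s=vision.camera("scene");t=vision.camera("top")
a=cv2.resize(s["frame"][150:250,120:280],None,fx=3,fy=3,interpolation=cv2.INTER_CUBIC)
b=cv2.resize(t["frame"][150:250,380:520],(420,300),interpolation=cv2.INTER_CUBIC)
cv2.imwrite("pics/fin.png",np.vstack([cv2.resize(a,(480,300)),np.hstack([b,np.zeros((300,60,3),np.uint8)])])[:600,...,::-1])
E
```

```text
time: 16.3
position: [0.4538, -0.271, 0.0329]
tool_rot: [0.633, 0.774, 0.0, -0.0]
ft_force: [-0.2, -0.4, 0.0]
grip_width: 0.0861
grip_force: 0.0
time: 17.22
position: [0.3763, -0.0426, 0.1832]
tool_rot: [0.634, 0.774, 0.0, 0.0]
ft_force: [1.2, -0.1, 0.5]
grip_width: 0.0874
grip_force: 0.0
```

View pics/fin.png

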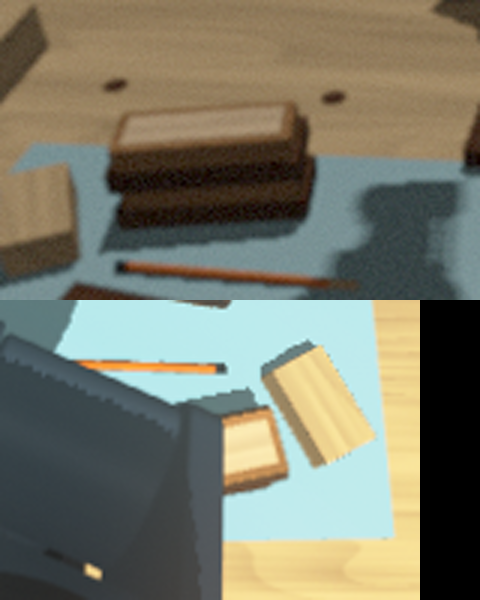

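The boxes are stacked: upper box lid near bottom corners at about crop (108,190) and (305,180), lower box's at (122,228) and (306,218). I check the offset.

Run:
```python
from h import *
s=vision.camera("scene"); S=lambda x,y:(150+y/3,120+x/3)
for l,z in ((((108,190),(304,182)),.035),(((108,178),(309,160)),.052),(((122,228),(305,218)),0)):
    q=[at_z(s,*S(*p),z)[:2] for p in l]; print(z,np.round(q,4).tolist(),((q[0]+q[1])/2).round(4),np.linalg.norm(q[0]-q[1]).round(3),np.arctan2(*(q[1]-q[0])).round(3))
# silhouettes predicted: lower at fit, upper overlap fit
m=None
from scipy.optimize import minimize
from fit import rect
h=cv2.cvtColor(s["frame"],cv2.COLOR_RGB2HSV)[...,0]; 
wood=((s["frame"][...,0].astype(int)>s["frame"][...,2].astype(int)+4)).astype(np.uint8)
wood[:, :150]=0; wood[:, 232:]=0; wood[:182]=0; wood[228:]=0
wood=cv2.morphologyEx(wood,cv2.MORPH_OPEN,np.ones((3,3)))
def hull(p,z0):
    P=[q for z,w,l in((0,.062,.14),(.017,.062,.14),(.035,.052,.13)) for q in rect(*p,z0+z,w,l)]
    return cv2.convexHull(((np.array([proj(s,q)[::-1] for q in P])+.5)*4).astype(np.int32))
img=cv2.resize(s["frame"],None,fx=4,fy=4,interpolation=cv2.INTER_CUBIC)
for z0,co in((0,(255,0,0)),(.035,(255,255,0))): cv2.polylines(img,[hull((.448,-.243,.2),z0)],True,co,1)
cv2.imwrite("pics/ov.png",img[680:960,560:960,::-1])
```

```text
0.035 [[0.4892, -0.306], [0.4651, -0.165]] [ 0.4771 -0.2355] 0.143 -0.169
0.052 [[0.4961, -0.298], [0.4602, -0.1599]] [ 0.4782 -0.229 ] 0.143 -0.255
0 [[0.4905, -0.304], [0.4648, -0.1703]] [ 0.4777 -0.2371] 0.136 -0.19
```

View pics/ov.png

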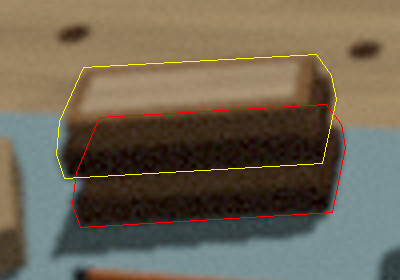

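The overlay shows that one predicted outline fits both boxes, upper and lower, so they are aligned to within a few mm.

```bash
python3 -c "
from rig import job
print(job.hand_in())"
```

```text
the job is handed in; nothing more can be done
None
```

I turned the box over in its cradle, drew it out by the lid rim with the lid still on, and set it bottom up on the box that already lay bottom up. A camera overlay before hand-in showed the two aligned to within a few mm. The gripper was clear and I handed the job in at about 17.5 s; no verdict came back.

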